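# Stack the last keyed ruler on a pouring frame

## Task

The pouring frame on the grey board is built up from keyed aluminium rulers, two courses high, and one long side of its upper course is still missing. Draw the long lugged ruler out of the draining stand, lay it down flat on its lugs on the bare worktop and let go of it, then take it up again and stack it on the lower ruler of the open side, the matching way round, so that both lugs drop fully home in their notches and it lies level. Leave the other rulers where they are and do not disturb anything else on the worktop.

Things in the scene. Friction and masses are not known exactly. Their poses are not given: they have to be found in the camera images.
- ruler_c (a point): Centre of the loose long lugged ruler, an aluminium bar 190 long, 24 wide, 22 mm high, about 0.27 kg. Own z runs along it to the short-lug end, x points out of its underside as the lugs do, y goes across its width. Grip the plain sides facing +y and -y. At first it stands upright in a socket, z up, this centre 107 mm over the worktop; lying on its lugs 18 mm, x then straight down.
- lug_long (a point): Root of the ruler's long lug, in the plane of its underside: 11 mm along +x and 42 mm along -z from ruler_c, same axes. The lug is 36 mm long, 12 mm wide across the ruler and sticks out 7 mm. Fully home this point meets seat_long.
- lug_short (a point): Root of the ruler's short lug, in the plane of its underside: 11 mm along +x and 42 mm along +z from ruler_c, same axes. The lug is 20 mm long, 12 mm wide across the ruler and sticks out 7 mm. Fully home this point meets seat_short.
- board: Flat grey board 205 (x) by 235 (y) by 15 mm, fixed, left or right of the middle. Origin: centre of its underside, z up, +x towards the frame's open side. Lower course, screwed down, top 37 mm over the worktop: long rulers along y at x = +67 and -67 mm, short ones along x at y = +83 and -83 mm. Upper course, top at 59 mm, on all but the one at x = +67 mm. The frame is 110 by 142 mm inside.
- seat_mid (a point): Middle of the top of the lower ruler on the open side, 37 mm over the worktop; the stacked ruler's underside is centred here. Axes as the board's: x outwards, y along the ruler, z up. Fully home, the ruler's own z points along this +y and ruler_c is 48 mm over the worktop; until its lugs drop in it rides 7 mm too high.
- seat_long (a point): Centre of the mouth of the lower ruler's long notch, 42 mm along -y from seat_mid, same axes. The notch is 38 mm long (y), 14 mm wide (x), 8 mm deep, with sharp square edges: 1 mm of play each side of the lug.
- seat_short (a point): Centre of the mouth of the lower ruler's short notch, 42 mm along +y from seat_mid, same axes. The notch is 22 mm long (y), 14 mm wide (x), 8 mm deep, with sharp square edges; the long lug does not fit it.
- stand: White plastic draining stand, a fixed block 85 (x) by 230 (y) by 44 mm high, on the other side from the board. Origin: centre of its underside, z up. Three sockets, 26 (x) by 28 (y) and 32 mm deep, at y = -70, 0 and +70 mm hold the long lugged ruler (its lugs look along the stand's +x, its long-lug end is down) and two bars that are not needed, in any order.
- ruler_mid_c (a point): Centre of a shorter lugged ruler (150 mm long, same section, for another frame) that stands in the stand in the same way, its centre 87 mm above the worktop. To be left there.
- bar_plain_c (a point): Centre of a plain bar, 190 x 24 x 22 mm, with neither lugs nor notches, that stands in the stand, its centre 107 mm above the worktop. To be left there.
- top_near: Long upper-course ruler (loose), already seated on the side opposite to the open one. Origin: centre of its underside, 37 mm above the worktop. To be left there.
- top_left: Short upper-course ruler, 105 mm long (loose), already seated at the board's y = +83 mm. Origin: centre of its underside. Its end is 2.5 mm from the inner side of the long ruler to be stacked. To be left there.
- top_right: The same at the board's y = -83 mm. To be left there.
- egg_a: Dark chocolate egg on a round foot, 72 mm across and 108 mm high, beyond the middle of the worktop, straight ahead; the worktop on this side of it, between the board and the stand, is bare. Origin: centre of its foot's underside. To be left there.
- egg_b: A second egg of the same size, a little to the left of the first. Origin: centre of its foot's underside. To be left there.
- bowl: Steel bowl 150 mm across and 70 mm high, behind the left place. Origin: centre of its underside. To be left there.
- mould: Flat clear bar mould 135 x 275 x 22 mm, behind the right place. Origin: centre of its underside. To be left there.
- spatula: Spatula 240 mm long, lying near right, close to the robot. To be left there.
- glasses: Orange spectacles, 125 mm wide, 45 mm high, near left, close to the robot. Origin: under the bridge. To be left there.
There are look-alikes about, which are no part of the job. What is shaped like the part that bears ruler_c but green is not meant.

How it is judged:
By the outcome, as a careful person would: the job done as asked, in the order asked, and still so for the second after the job is handed in, with the robot touching nothing.
It also fails if it takes over 64 s, if anything falls off the work surface, if the arm or the gripper's body presses on something with over 40 N, if the wrist force passes 120 N, or if a joint passes its speed limit or range.

## Robot

A 6-joint arm with a two-finger parallel gripper is mounted at the origin on the work surface. World frame = base frame: x ahead of the robot, y to its left, z up, the work surface at z = 0. Lengths are in m, angles in rad, forces in N, time in s.
With the tool pointing down it reaches from about 0.25 to 0.775 m from the base axis. Payload 8.9 kg.
Tool frame: the origin (TCP) lies on the mounting face of the last link; the fingertips stand 173 mm ahead of it and the grasp point (between the pads) lies 155 mm ahead of it; z points along the fingers, y is the direction in which the jaws open and shut (so a half turn about z gives the same grasp; the last joint's range is limited). The gripper opens to 85 mm and grips with 20 to 120 N. Pads are 22 mm wide; open, the fingers measure 114 mm over their backs; the gripper's body (76 mm by 85 mm) begins 54 mm behind the grasp point. The pads swing forward as they close: fully open they stand 13 mm farther back than shut.
Start: joints at [1.076, 0.291, -0.153, 1.127, 0, 1.431], TCP at [0.183, 0.492, 0.405] pointing down, gripper open.
Joint ranges: [-2.52, 2.52], [-0.91, 1.74], [-1.3, 1.37], [-1.96, 2.02], [-1.52, 1.47], [-3.14, 3.14]. Speed limits (rad/s): [2.22, 2.22, 2.79, 3.14, 3.14, 3.14].

## Interface

Orientations are given as a rotation vector (axis times angle).
In Python, from plant import robot, effector, kinematics, get_state, cams gives the robot as it stands. Calls block until the motion is done:
- robot.movep(position, orientation): joint-space move of the TCP to a pose.
- robot.move_l(position, rot=None, v=0.15, force_limit=None): straight line of the TCP; rot=None keeps the orientation; v is the mean speed in m/s. With force_limit (N) it stops when the force on the tool has changed by that much, and returns True; else False.
- robot.move_joints(angles): joint-space move.
- effector.command_gripper(opening): finger opening in m; the grip force is fixed at half the most; returns when the fingers have stopped.
- robot.pause(seconds).
- kinematics.ik(position, orientation): joint angles nearest the present ones, or None.
- get_state(): the state.
- cams.read_camera(name): name is "scene" or "side" or "wrist"; returns a dict with "color" (384x512x3 uint8, blue, green, red), "depth" (384x512 float32, m along the optical axis (not along the pixel's ray), 0 where there is no reading), "vertical_fov" (degrees; the focal length in pixels is half the picture's height over the tangent of half this angle, whatever the lens; pixels are square), "cx", "cy" (the principal point, pixels), "world_from_camera" (4x4, takes a point from camera to world coordinates). Camera axes: x right, y down, z forward; pixel columns grow to the right and rows downward; lengths in m; the calibration is good to about 2 mm. A picture is of the moment at which its call begins.
A pose or a line that the arm cannot do raises robot.IKError and nothing moves.
- robot.finish_job(): hands the job in, once; it reports no verdict.
The state is a dict: "t": time; "joint_pos": joint angles; "qd": joint speeds; "tau": joint torques, N m; "ee_pos": TCP position; "orientation": TCP orientation; "wrist_force": force on the tool from outside, world axes, zero at the start; "moment": the same for the moment, N m; "grip_width": finger opening in m.
Only numpy, scipy, OpenCV 4.12 (cv2) and the standard library are available. Lean on these libraries where they do the work, as an engineer would, in place of code of your own. Each camera call takes 0.05 s, during which the arm holds its last target. There are 200 camera calls.

## Working session

There is one attempt and no reset: what is moved stays moved. The work goes in short steps, each a Python script; the robot and the scene stay as the last script left them, time stands still between calls to the robot, and variables do not carry over. Pictures are saved under pics/ and viewed, on a budget of 10 in all, crops included, one or two more only if the job needs it, and the job is handed in when it is done.

```bash
ls; mkdir -p pics; cat > h.py <<'E'
import numpy as np, cv2
from scipy.spatial.transform import Rotation as R
from plant import robot, effector, kinematics, get_state, cams
def cam(name):
    d=cams.read_camera(name); h=d["color"].shape[0]
    d["f"]=h/2/np.tan(np.radians(d["vertical_fov"])/2); return d
def cloud(d):
    z=d["depth"]; h,w=z.shape; u,v=np.meshgrid(np.arange(w),np.arange(h))
    p=np.stack([(u-d["cx"])/d["f"]*z,(v-d["cy"])/d["f"]*z,z],-1)
    T=d["world_from_camera"]; P=p@T[:3,:3].T+T[:3,3]; P[z==0]=np.nan; return P
def pix(d,p):
    T=np.linalg.inv(d["world_from_camera"]); q=T[:3,:3]@np.asarray(p)+T[:3,3]
    return q[:2]/q[2]*d["f"]+[d["cx"],d["cy"]]
def onplane(d,u,v,z):
    T=d["world_from_camera"]; r=T[:3,:3]@np.array([(u-d["cx"])/d["f"],(v-d["cy"])/d["f"],1]); o=T[:3,3]
    return o+r*(z-o[2])/r[2]
def save(n,*ims): cv2.imwrite("pics/"+n+".png",np.hstack(ims))
E
python3 - <<'E'
from h import *
import pickle
D={n:cam(n) for n in("scene","side","wrist")}
pickle.dump(D,open("d0.pkl","wb"))
for n,d in D.items(): print(n,d["f"],d["cx"],d["cy"],d["world_from_camera"].round(3).tolist(), (d["depth"]>0).mean())
for n in ("scene","side"): save(n+"0",cv2.resize(D[n]["color"],(800,600),interpolation=cv2.INTER_CUBIC))
print(get_state())
E
```

```text
pics
scene 456.6459417499318 258.22321532686215 189.74580031927377 [[0.321, 0.656, -0.683, 1.353], [0.947, -0.227, 0.227, -0.292], [-0.006, -0.72, -0.694, 0.99], [0.0, 0.0, 0.0, 1.0]] 0.9958038330078125
side 428.6557002815343 259.3252468317873 187.40264912114182 [[0.791, -0.454, 0.41, 0.037], [-0.612, -0.592, 0.525, -0.614], [0.005, -0.666, -0.746, 0.967], [0.0, 0.0, 0.0, 1.0]] 0.9959157307942709
wrist 285.4008464498028 248.59845422020842 189.11360169412424 [[0.349, 0.898, 0.267, 0.115], [0.937, -0.335, -0.1, 0.517], [-0.001, 0.285, -0.958, 0.372], [0.0, 0.0, 0.0, 1.0]] 0.9960123697916666
{'t': 0.15, 'joint_pos': array([ 1.07570215e+00,  2.91161014e-01, -1.53889934e-01,  1.12670651e+00,
        2.55678648e-05,  1.43153477e+00]), 'qd': array([ 5.99297352e-05, -9.74786211e-04,  7.59673688e-04,  4.00997181e-04,
       -7.59104619e-04, -1.70386664e-03]), 'tau': array([ 1.02423746e-03, -5.37370527e+01,  3.31521499e+01,  1.13904834e-02,
       -2.06941863e-04,  3.01045623e-05]), 'ee_pos': array([0.18280221, 0.49199906, 0.40428241]), 'orientation': array([-5.55939040e-01, -3.09168209e+00,  1.42176597e-03]), 'wrist_force': array([-1.03576047, -0.18331895,  1.0451539 ]), 'moment': array([-0.02955047,  0.00530218, -0.02258773]), 'grip_width': 0.08526147818978759}
```

View pics/scene0.png

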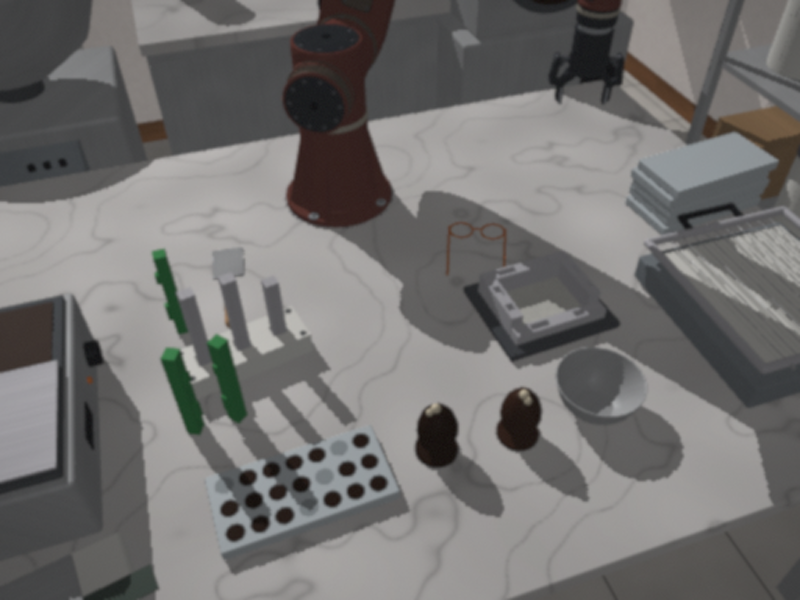

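View pics/side0.png

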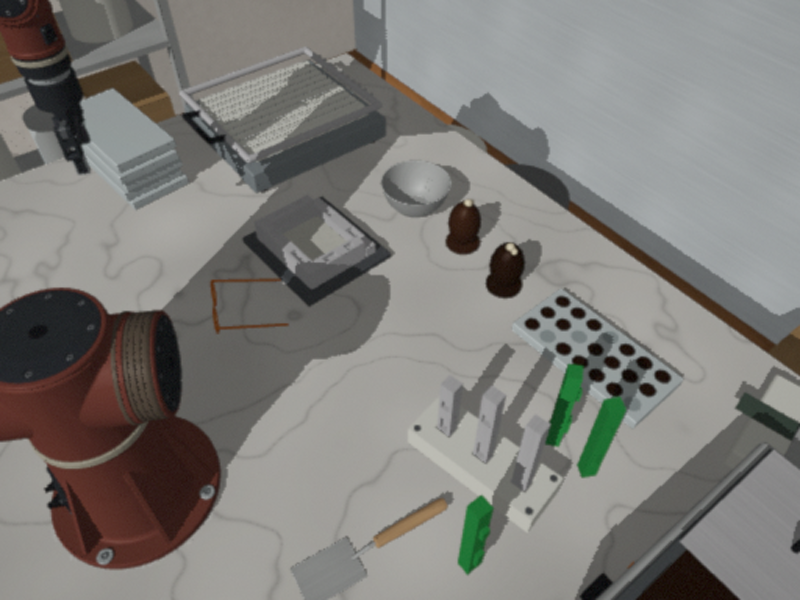

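The stand is on the right (scene about (250,330)), with three grey bars in it and green look-alikes around it. The board is on the left (scene about (540,300)). Next I'll crop closer and get heights from depth.

```bash
python3 - <<'E'
from h import *
import pickle
D=pickle.load(open("d0.pkl","rb"))
def crop(n,x0,y0,w,h,W,H):
    c=D[n]["color"][y0:y0+h,x0:x0+w].astype(float); c=np.clip(255*(c/255)**0.7*1.3,0,255).astype(np.uint8)
    return cv2.resize(c,(W,H),interpolation=cv2.INTER_CUBIC)
a=np.hstack([crop("scene",90,150,120,90,400,300),crop("side",250,230,120,90,400,300)])
b=np.hstack([crop("scene",290,155,112,84,400,300),crop("side",150,120,112,84,400,300)])
save("crops",np.vstack([a,b]))
for n in("scene","side"):
    P=cloud(D[n]); z=P[...,2]; c=D[n]["color"].astype(int); green=(c[...,1]-c[...,2])>30
    for lo,hi in((.193,.212),(.155,.170),(.038,.05)):
        reg=(P[...,0]>.1)&(P[...,0]<.75)&(P[...,1]<-.05)&(P[...,1]>-.6)
        m=((z>lo)&(z<hi)&reg&~green).astype(np.uint8)
        k,l,s,cc=cv2.connectedComponentsWithStats(m)
        for i in range(1,k):
            if s[i,4]>8: print(n,lo,s[i,4],cc[i].round(),np.nanmean(P[l==i],0).round(4))
    for lo,hi in((.010,.02),(.033,.041),(.055,.063)):
        reg=(P[...,0]>.1)&(P[...,0]<.8)&(P[...,1]>.05)&(P[...,1]<.5)
        m=(z>lo)&(z<hi)&reg; q=P[m]; print(n,lo,m.sum(),np.median(q,0).round(3),np.percentile(q,[3,97],axis=0).round(3).tolist())
E
```

```text
scene 0.193 87 [145. 179.] [ 0.4439 -0.2945  0.2007]
scene 0.193 89 [119. 189.] [ 0.4582 -0.3633  0.2008]
scene 0.155 9 [108. 171.] [ 0.3342 -0.3871  0.1619]
scene 0.155 73 [173. 180.] [ 0.4282 -0.2264  0.1612]
scene 0.155 1753 [ 31. 251.] [ 0.5519 -0.5825  0.1615]
scene 0.155 50 [148. 192.] [ 0.451  -0.2944  0.162 ]
scene 0.155 44 [123. 201.] [ 0.4645 -0.3621  0.1632]
scene 0.155 9 [147. 225.] [ 0.5683 -0.3167  0.1626]
scene 0.155 9 [117. 232.] [ 0.5659 -0.3881  0.1635]
scene 0.038 886 [171. 216.] [ 0.4408 -0.2488  0.0442]
scene 0.038 278 [126. 234.] [ 0.4685 -0.3788  0.0445]
scene 0.038 115 [ 61. 277.] [ 0.5554 -0.5505  0.0441]
scene 0.038 9 [129. 265.] [ 0.5743 -0.385   0.0433]
scene 0.038 93 [ 53. 334.] [ 0.7155 -0.5711  0.044 ]
scene 0.038 9 [ 72. 342.] [ 0.7489 -0.5306  0.0456]
scene 0.01 2361 [0.533 0.27  0.015] [[0.407, 0.155, 0.011], [0.76, 0.49, 0.019]]
scene 0.033 1005 [0.571 0.293 0.037] [[0.437, 0.173, 0.033], [0.784, 0.491, 0.041]]
scene 0.055 1223 [0.53  0.308 0.059] [[0.42, 0.102, 0.055], [0.783, 0.495, 0.063]]
side 0.193 134 [316. 254.] [ 0.438  -0.2958  0.2005]
side 0.193 145 [344. 273.] [ 0.4522 -0.364   0.2006]
side 0.155 107 [289. 246.] [ 0.4238 -0.227   0.1611]
side 0.155 51 [314. 266.] [ 0.4335 -0.3001  0.1634]
side 0.155 52 [341. 285.] [ 0.4467 -0.368   0.1631]
side 0.155 2128 [460. 335.] [ 0.5555 -0.5848  0.1618]
side 0.155 14 [432. 351.] [ 0.4878 -0.572   0.1558]
side 0.155 20 [403. 378.] [ 0.4049 -0.5697  0.1561]
side 0.155 10 [398. 381.] [ 0.3936 -0.5675  0.1556]
side 0.038 23 [327. 179.] [ 0.7226 -0.0604  0.0454]
side 0.038 2455 [311. 295.] [ 0.4332 -0.3065  0.0436]
side 0.038 29 [471. 289.] [ 0.747  -0.5308  0.0425]
side 0.01 2022 [0.496 0.267 0.015] [[0.344, 0.153, 0.011], [0.777, 0.49, 0.019]]
side 0.033 731 [0.565 0.292 0.037] [[0.268, 0.165, 0.033], [0.793, 0.492, 0.041]]
side 0.055 1049 [0.502 0.299 0.059] [[0.417, 0.093, 0.055], [0.783, 0.495, 0.062]]
```

View pics/crops.png

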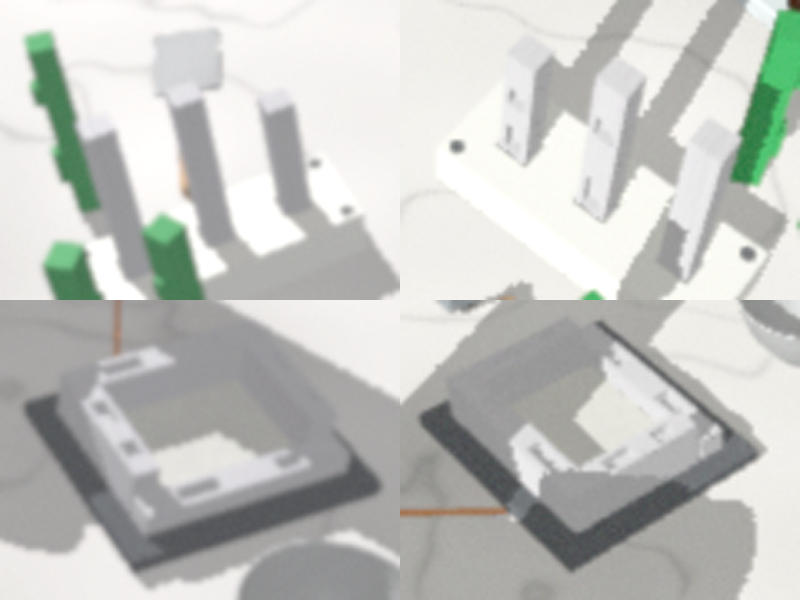

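Side crop: the middle bar (600,130) is full height with marks of notches or lugs. The left one is short, and the right one is plain. To find the open side of the frame, I'll make a top-down map.

```bash
python3 - <<'E'
from h import *
import pickle
D=pickle.load(open("d0.pkl","rb"))
S=1.0 # mm/px at 0.6mm
x0,x1,y0,y1=.36,.68,.10,.44
out=[]
for n in("scene","side"):
    d=D[n]; g=5
    d2=dict(d); 
    z=cv2.resize(d["depth"],None,fx=g,fy=g,interpolation=cv2.INTER_NEAREST); c=cv2.resize(d["color"],None,fx=g,fy=g,interpolation=cv2.INTER_NEAREST)
    v,u=np.mgrid[0:z.shape[0],0:z.shape[1]]; u=(u+.5)/g-.5; v=(v+.5)/g-.5
    p=np.stack([(u-d["cx"])/d["f"]*z,(v-d["cy"])/d["f"]*z,z],-1); T=d["world_from_camera"]; P=p@T[:3,:3].T+T[:3,3]
    m=(P[...,0]>x0)&(P[...,0]<x1)&(P[...,1]>y0)&(P[...,1]<y1)
    q=P[m]; o=np.argsort(q[:,2]); q=q[o]
    # x up, y left
    r=((x1-q[:,0])*1000).astype(int); cc=((y1-q[:,1])*1000).astype(int)
    H=np.zeros((321,341)); H[r,cc]=q[:,2]
    im=np.zeros((321,341,3),np.uint8)
    for lo,hi,col in((-.005,.006,(90,90,90)),(.006,.0175,(0,100,0)),(.0175,.033,(120,60,0)),(.033,.042,(0,200,255)),(.042,.054,(100,0,100)),(.054,.065,(255,255,255)),(.065,.3,(0,0,255))):
        im[(H>lo)&(H<=hi)]=col
    out.append(cv2.resize(im,(400,376),interpolation=cv2.INTER_NEAREST))
    # bd fit
    print(n,[ (lo,cv2.minAreaRect((q[(q[:,2]>lo)&(q[:,2]<hi)][:,:2]*1000).astype(np.float32))) for lo,hi in((.011,.018),(.055,.063))])
save("top",*out)
E
```

```text
scene [(0.011, ((481.0946350097656, 270.3540954589844), (242.7596893310547, 241.4451904296875), 3.62654185295105)), (0.055, ((546.826171875, 275.2695617675781), (267.7466735839844, 198.16299438476562), 3.088068962097168))]
side [(0.011, ((480.7645263671875, 268.03033447265625), (239.4761199951172, 237.28135681152344), 2.622012138366699)), (0.055, ((546.7225952148438, 274.38397216796875), (267.6935119628906, 198.9702911376953), 3.9345650672912598))]
```

View pics/top.png

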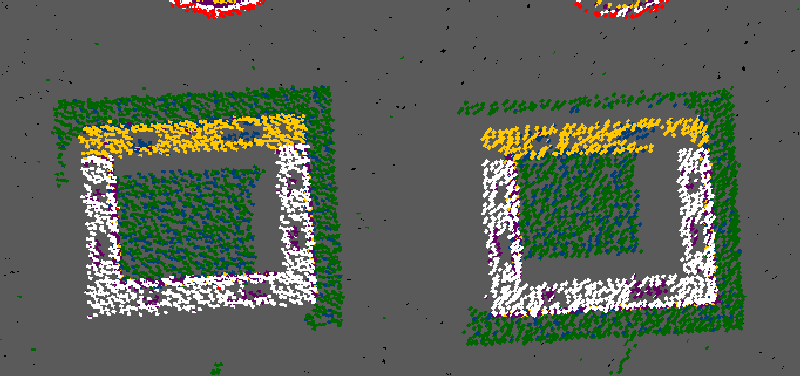

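Top map: the open (yellow, 37 mm) side is the far one (+x), with its long notch on the −y side, so the board's +x ≈ world +x at about 3° yaw. Next come rough fits, then IK planning.

```bash
cat >> h.py <<'E'
def fit_rect(q,guess,size,pct=2):
    """yaw+centre of a point set's rectangular outline: yaw minimising the robust bounding-box area"""
    best=None
    for a in np.radians(np.arange(guess-8,guess+8.01,.25)):
        M=np.array([[np.cos(a),np.sin(a)],[-np.sin(a),np.cos(a)]]); w=q[:,:2]@M.T
        lo,hi=np.percentile(w,[pct,100-pct],axis=0); A=np.prod(hi-lo)
        if best is None or A<best[0]: best=(A,np.degrees(a),M.T@((lo+hi)/2),hi-lo)
    return best[1:]
def tool_rot(yaw,pitch):
    """jaws (tool y) horizontal; tool z points along azimuth yaw, pitched down by pitch (rad); tool y across"""
    z=np.array([np.cos(yaw)*np.cos(pitch),np.sin(yaw)*np.cos(pitch),-np.sin(pitch)])
    y=np.array([-np.sin(yaw),np.cos(yaw),0]); return np.stack([np.cross(y,z),y,z],1)
def pose(g,yaw,pitch,flip=False):
    """TCP position and rotvec putting the grasp point at g"""
    M=tool_rot(yaw,pitch)
    if flip: M=M@np.diag([-1,-1,1])
    return np.asarray(g)-.155*M[:,2], R.from_matrix(M).as_rotvec()
E
python3 - <<'E'
from h import *
import pickle
D=pickle.load(open("d0.pkl","rb"))
P={n:cloud(D[n]) for n in("scene","side")}
def sel(n,lo,hi,x,y):
    p=P[n].reshape(-1,3); return p[(p[:,2]>lo)&(p[:,2]<hi)&(p[:,0]>x[0])&(p[:,0]<x[1])&(p[:,1]>y[0])&(p[:,1]<y[1])]
for n in P:
    for c,z in(((.441,-.295),.202),((.455,-.363),.202),((.426,-.227),.162)):
        q=sel(n,z-.004,z+.004,(c[0]-.03,c[0]+.03),(c[1]-.03,c[1]+.03)); print(n,len(q),q.mean(0).round(4),fit_rect(q,12,0,1))
    q=sel(n,.0415,.0465,(.33,.55),(-.45,-.1)); print("stand",fit_rect(q,12,0,1))
    q=sel(n,.035,.0615,(.40,.60),(.15,.39)); print("frame",fit_rect(q,3,0,1))
    q=sel(n,.0350,.039,(.53,.60),(.15,.39)); print("seat",fit_rect(q,3,0,1))
b=np.array([.441,-.2955]); ya=np.radians(12)
for th in (0,20,30,40):
  for fl in (False,True):
    t=np.radians(th); c=np.cos(ya),np.sin(ya)
    res=[]
    for g,y,p in(((b[0]-.06*c[0],b[1]-.06*c[1],.125),ya,t),((*b,.115),ya,t),((*b,.23),ya,t),((.43,0,.03),np.radians(90),t+np.pi/2),((.43,0,.03),np.radians(0),t+np.pi/2)):
        q=kinematics.ik(*pose(g,y,p,fl)); res.append(None if q is None else np.round(q,2).tolist())
    print(th,fl,*res,sep="\n  ")
E
```

```text
scene 71 [ 0.4426 -0.2945  0.2019] (np.float64(13.5), array([ 0.44160535, -0.29466378]), array([0.02556605, 0.02408354]))
scene 71 [ 0.4567 -0.3632  0.2022] (np.float64(20.0), array([ 0.4559326 , -0.36326238]), array([0.02382302, 0.02366827]))
scene 65 [ 0.4275 -0.2266  0.1617] (np.float64(16.0), array([ 0.42622761, -0.22637348]), array([0.02524079, 0.02498448]))
stand (np.float64(8.5), array([ 0.40505211, -0.29458912]), array([0.1644551 , 0.21522904]))
frame (np.float64(3.7499999999999996), array([0.49672024, 0.27102831]), array([0.1585448 , 0.19056063]))
seat (np.float64(5.25), array([0.55942975, 0.27500234]), array([0.03834651, 0.18601511]))
side 115 [ 0.439  -0.2952  0.2014] (np.float64(13.75), array([ 0.43943531, -0.29490886]), array([0.02257529, 0.02398727]))
side 125 [ 0.4531 -0.3635  0.2014] (np.float64(13.75), array([ 0.45376567, -0.36324519]), array([0.02309019, 0.02370168]))
side 98 [ 0.4243 -0.2268  0.1615] (np.float64(10.0), array([ 0.42485749, -0.22617787]), array([0.02199738, 0.0249926 ]))
stand (np.float64(12.5), array([ 0.43879541, -0.29532468]), array([0.08427029, 0
[... 1071 characters left out ...]
.51, -1.36]
  [-0.13, 0.77, -0.14, 1.18, -0.06, -0.11]
30
  True
  [-1.43, 0.47, -0.83, 0.39, 1.04, 1.43]
  [-1.28, 0.48, -0.89, 0.06, 1.04, 1.74]
  [-1.28, 0.23, -0.78, 0.42, 1.04, 1.74]
  [0.18, 0.52, -0.64, 0.52, -0.51, 1.78]
  [-0.13, 0.77, -0.14, 1.18, -0.06, 3.03]
40
  False
  [-1.35, 0.36, -0.82, 0.38, 0.87, -1.56]
  [-1.2, 0.38, -0.85, 0.15, 0.86, -1.32]
  [-1.2, 0.16, -0.71, 0.51, 0.86, -1.32]
  [0.27, 0.61, -0.57, 0.61, -0.67, -1.22]
  [-0.12, 0.91, 0.05, 1.4, -0.07, -0.09]
40
  True
  [-1.35, 0.36, -0.82, 0.38, 0.87, 1.58]
  [-1.2, 0.38, -0.85, 0.15, 0.86, 1.82]
  [-1.2, 0.16, -0.71, 0.51, 0.86, 1.82]
  [0.27, 0.61, -0.57, 0.61, -0.67, 1.92]
  [-0.12, 0.91, 0.05, 1.4, -0.07, 3.05]
```

```bash
python3 - <<'E'
from h import *
import pickle
D=pickle.load(open("d0.pkl","rb"))
for n in("scene","side"):
    P=cloud(D[n]); c=D[n]["color"].astype(int); m=((c[...,1]-c[...,2])>35)&((c[...,1]-c[...,0])>25)
    k,l,s,cc=cv2.connectedComponentsWithStats(m.astype(np.uint8))
    for i in range(1,k):
        if s[i,4]>60: q=P[l==i]; print(n,s[i,4],np.nanpercentile(q,[5,95],axis=0).round(3).tolist())
ya=np.radians(12.5); th=np.radians(45)
M=tool_rot(ya,th)@np.diag([-1,-1,1])
fw=np.array([np.cos(ya),np.sin(ya),0])
g=np.array([.4405,-.2948,.110])-.008*fw
p,r=pose(g,ya,th,True)
pb=p-.13*M[:,2]
q=kinematics.ik(pb,r); print(q, kinematics.ik(p,r), kinematics.ik(p+[0,0,.12],r))
robot.movep(pb,r)
d=cam("wrist"); pickle.dump(d,open("d1.pkl","wb")); st=get_state(); print(st["t"],st["ee_pos"]-pb,st["wrist_force"])
u=[pix(d,np.array([.4405,-.2948,0])+[0,0,z]) for z in(.044,.107,.202)]; print(u)
save("w1",cv2.resize(d["color"],(800,600),interpolation=cv2.INTER_CUBIC))
E
```

```text
scene 75 [[0.556, -0.342, 0.185], [0.577, -0.321, 0.193]]
scene 84 [[0.559, -0.411, 0.18], [0.58, -0.392, 0.192]]
side 601 [[0.548, -0.345, 0.02], [0.57, -0.322, 0.19]]
side 759 [[0.551, -0.414, 0.015], [0.57, -0.388, 0.19]]
side 688 [[0.311, -0.413, 0.023], [0.331, -0.387, 0.191]]
[-1.41204696  0.19095939 -0.69665392  0.7424952   0.78363506  1.4868669 ] [-1.17668833  0.35447824 -0.8187187   0.22431925  0.77007705  1.81711006] [-1.17668833  0.14352465 -0.66902354  0.58496801  0.77007705  1.81711006]
3.15 [4.10519033e-04 2.48632395e-04 4.12600035e-05] [ 0.02758081 -0.83772452  0.47168605]
[array([248.46521828, 208.42572843]), array([248.41575005, 180.63771284]), array([248.28539475, 107.41262751])]
```

View pics/w1.png

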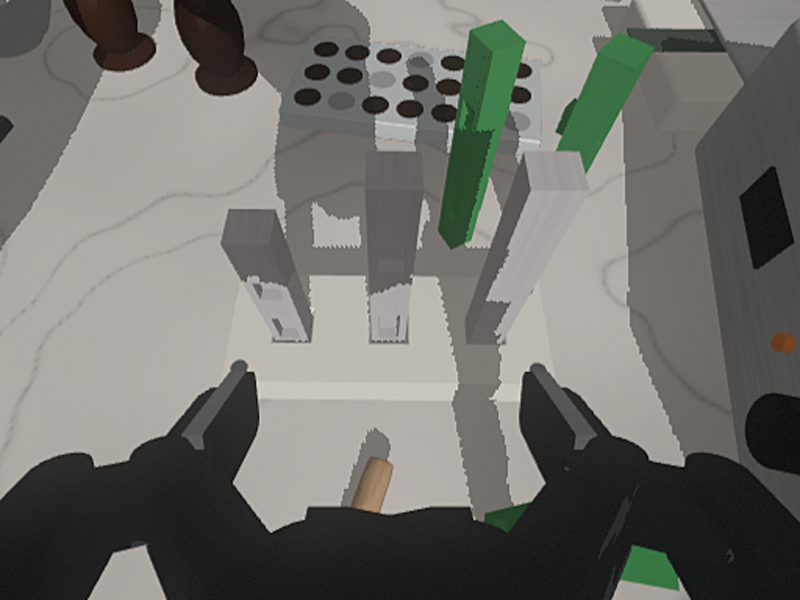

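The wrist view confirms it: the middle bar (395,250) has notches on the near face, the long one lower, so its lugs look along +x. The right one is plain and the left one is short. Now grasp it and draw it out.

```bash
python3 - <<'E'
from h import *
import pickle
ya=np.radians(12.5); th=np.radians(45)
fw=np.array([np.cos(ya),np.sin(ya),0])
g=np.array([.4405,-.2955,.110])-.008*fw
p,r=pose(g,ya,th,True)
effector.command_gripper(.052)
print(robot.move_l(p,r,v=.12,force_limit=15), get_state()["wrist_force"])
effector.command_gripper(.0)
st=get_state(); print(st["grip_width"],st["wrist_force"],st["moment"],st["t"])
print(robot.move_l(p+[0,0,.012],v=.05,force_limit=25)); st=get_state(); print(st["wrist_force"],st["ee_pos"]-p)
print(robot.move_l(p+[0,0,.10],v=.12,force_limit=25))
st=get_state(); print(st["grip_width"],st["wrist_force"],st["moment"],st["t"],st["ee_pos"]-p)
d=cam("side"); w=cam("wrist"); pickle.dump((d,w),open("d2.pkl","wb"))
save("w2",cv2.resize(w["color"],(400,300)),cv2.resize(d["color"][170:320,230:430],(400,300),interpolation=cv2.INTER_CUBIC))
E
```

```text
False [-0.721477    0.59621795  0.3374026 ]
0.022834074041854644 [-1.38583377 -0.82088569  3.42570815] [-0.20821559  0.45400275 -0.03375256] 5.1833
False
[ 0.68435602 -0.07411872 -2.82022691] [-1.00715148e-05 -3.15960345e-05  1.22619194e-02]
False
0.02264499962888721 [-0.13182276 -0.14212659 -2.8770687 ] [-0.22783855  1.10961755  0.01376863] 6.4583 [-0.00016289  0.00032007  0.0993052 ]
```

View pics/w2.png

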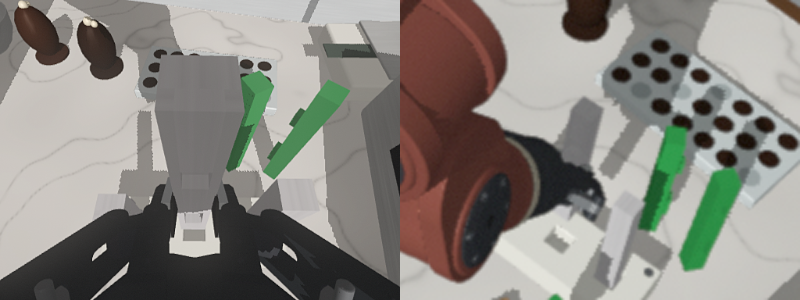

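The ruler is out, hanging upright in the grip (wrist view about (200,120)), and the other two are still in the stand. Next, raise it, turn it and lay it down.

```bash
python3 - <<'E'
from h import *
import pickle
ee=get_state()["ee_pos"]
robot.move_l(ee+[0,0,.11],v=.2)
ya=np.radians(90); th=np.radians(135)
p,r=pose([.43,0,.20],ya,th,True)
print(kinematics.ik(p,r)); robot.movep(p,r)
st=get_state(); print(st["t"],st["grip_width"],st["ee_pos"]-p,st["wrist_force"])
robot.move_l(p+[0,0,-.155],v=.15)
print(robot.move_l(p+[0,0,-.178],v=.02,force_limit=6)); st=get_state(); print(st["t"],st["ee_pos"]-p,st["wrist_force"],st["moment"])
d=cam("scene"); s=cam("side"); pickle.dump((d,s),open("d3.pkl","wb"))
save("lay",cv2.resize(d["color"][140:290,200:400],(400,300),interpolation=cv2.INTER_CUBIC),cv2.resize(s["color"][130:280,130:330],(400,300),interpolation=cv2.INTER_CUBIC))
E
```

```text
[ 0.31360901  0.40434692 -0.40062344  1.06505674 -0.73774188  2.00081668]
9.075 0.02256705559240683 [ 8.69347997e-05 -6.29742366e-04 -1.15095959e-04] [ 0.5517362   0.4379252  -3.06711229]
True
10.8 [ 0.00018473 -0.00023102 -0.16143869] [-0.38583955 -0.42939358  4.3431297 ] [ 0.59085353  0.00707914 -0.00600948]
```

View pics/lay.png

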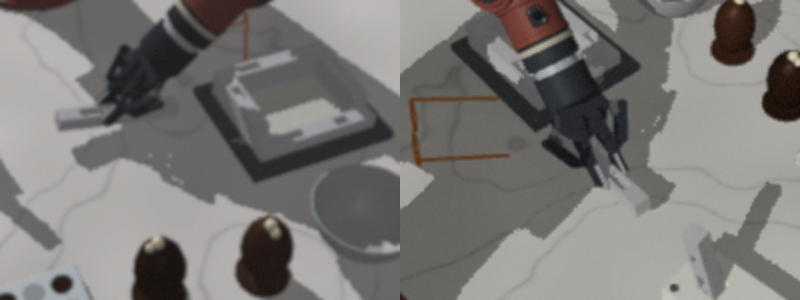

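```bash
python3 - <<'E'
from h import *
import pickle
for d in pickle.load(open("d3.pkl","rb")):
    P=cloud(d).reshape(-1,3); c=d["color"].reshape(-1,3).astype(int)
    m=(abs(P[:,0]-.43)<.016)&(abs(P[:,1])<.12)&(P[:,2]>.004)&(P[:,2]<.09)&(c.sum(1)>0)
    q=P[m]; cc=c[m].sum(1)
    for y in np.arange(-.11,.11,.01):
        k=abs(q[:,1]-y)<.005
        if k.sum()>3: print(round(y,3),k.sum(),np.percentile(q[k,2],[5,50,95]).round(3),int(np.median(cc[k])))
    print()
E
```

```text
-0.08 24 [0.03  0.043 0.052] 404
-0.07 34 [0.031 0.048 0.054] 419
-0.06 39 [0.029 0.047 0.051] 397
-0.05 36 [0.021 0.045 0.049] 417
-0.04 34 [0.024 0.042 0.048] 355
-0.03 37 [0.021 0.037 0.045] 312
-0.02 37 [0.022 0.037 0.043] 332
-0.01 24 [0.031 0.04  0.049] 307
-0.0 37 [0.037 0.046 0.057] 239
0.01 37 [0.017 0.053 0.07 ] 114
0.02 40 [0.015 0.055 0.082] 125
0.03 40 [0.017 0.073 0.089] 118
0.04 11 [0.01  0.017 0.081] 239
0.05 7 [0.011 0.016 0.02 ] 259
0.06 10 [0.009 0.016 0.021] 273
0.07 13 [0.007 0.014 0.023] 277
0.08 13 [0.008 0.016 0.023] 272
0.09 30 [0.006 0.022 0.028] 277
0.1 31 [0.008 0.022 0.026] 279

-0.08 52 [0.032 0.04  0.052] 392
-0.07 37 [0.035 0.05  0.052] 439
-0.06 33 [0.031 0.048 0.051] 440
-0.05 33 [0.03  0.046 0.049] 440
-0.04 30 [0.029 0.043 0.047] 450
-0.03 34 [0.026 0.038 0.046] 453
-0.02 32 [0.025 0.036 0.043] 438
-0.01 47 [0.032 0.04  0.048] 381
-0.0 45 [0.037 0.046 0.059] 316
0.01 35 [0.036 0.046 0.067] 200
0.02 48 [0.034 0.07  0.087] 153
0.03 43 [0.033 0.073 0.089] 124
0.04 22 [0.031 0.067 0.09 ] 124
0.06 5 [0.023 0.026 0.029] 203
0.07 8 [0.016 0.026 0.029] 248
0.08 9 [0.017 0.023 0.028] 253
0.09 13 [0.011 0.024 0.026] 261
0.1 9 [0.006 0.021 0.024] 251
```

It touched 12 mm early: depth shows the ruler tipped about 9° in the grip, with the short-lug end low. I'll take that out with the tool pitch and come down again.

```bash
python3 - <<'E'
from h import *
import pickle
p0=get_state()["ee_pos"]; robot.move_l(p0+[0,0,.015],v=.1)
p,r=pose([.43,0,.055],np.radians(90),np.radians(126),True)
robot.move_l(p,r,v=.08)
robot.move_l(p+[0,0,-.02],v=.1)
print(robot.move_l(p+[0,0,-.034],v=.02,force_limit=6)); st=get_state(); print(st["t"],st["ee_pos"]-p+[0,0,.055],st["wrist_force"],st["moment"])
d=cam("scene"); s=cam("side"); pickle.dump((d,s),open("d4.pkl","wb"))
for d in (d,s):
    P=cloud(d).reshape(-1,3)
    m=(abs(P[:,0]-.43)<.016)&(abs(P[:,1])<.12)&(P[:,2]>.004)&(P[:,2]<.09); q=P[m]
    print([(round(y,2),np.percentile(q[abs(q[:,1]-y)<.005,2],90).round(3)) for y in(-.09,-.08,-.07,-.06,-.05,-.04,-.03,.06,.07,.08,.09,.1) if (abs(q[:,1]-y)<.005).sum()>4])
E
```

```text
True
12.475 [2.28510800e-04 4.84179078e-05 2.81472214e-02] [-0.00760168  1.07393634  6.97780045] [ 0.48062135  0.17846753 -0.05716859]
[(-0.08, np.float64(0.031)), (-0.07, np.float64(0.032)), (-0.06, np.float64(0.031)), (-0.05, np.float64(0.03)), (-0.04, np.float64(0.03)), (-0.03, np.float64(0.03)), (0.06, np.float64(0.017)), (0.07, np.float64(0.022)), (0.08, np.float64(0.03)), (0.09, np.float64(0.03)), (0.1, np.float64(0.031))]
[(-0.08, np.float64(0.029)), (-0.07, np.float64(0.031)), (-0.06, np.float64(0.03)), (-0.05, np.float64(0.031)), (-0.04, np.float64(0.03)), (-0.03, np.float64(0.03)), (0.06, np.float64(0.027)), (0.07, np.float64(0.028)), (0.08, np.float64(0.028)), (0.09, np.float64(0.026))]
```

It lies level now, top at 30 mm. Release, back off, and look from above.

```bash
python3 - <<'E'
from h import *
import pickle
effector.command_gripper(.06)
st=get_state(); ee=st["ee_pos"]; M=R.from_rotvec(st["orientation"]).as_matrix()
robot.move_l(ee-.06*M[:,2],v=.15)
p,r=pose([.43,-.01,.15],np.radians(91),np.radians(90),True)
robot.movep(p,r); robot.pause(.2)
d=cam("wrist"); s=cam("scene"); pickle.dump((d,s),open("d5.pkl","wb")); print(get_state()["t"],get_state()["wrist_force"])
P=cloud(d); v=P[...,2]; m=(v>.025)&(v<.034)&(abs(P[...,0]-.43)<.05)&(abs(P[...,1])<.14)
q=P[m]; print(len(q),fit_rect(q,0,0,1), q.mean(0))
P=cloud(s); v=P[...,2]; m=(v>.026)&(v<.033)&(abs(P[...,0]-.43)<.05)&(abs(P[...,1])<.14); q=P[m]; print(len(q),fit_rect(q,0,0,1))
save("w5",cv2.resize(d["color"],(640,480),interpolation=cv2.INTER_CUBIC))
E
```

```text
14.5917 [-0.48200001  0.12584258 -0.53042884]
5127 (np.float64(0.0), array([0.43104075, 0.01810369]), array([0.02359353, 0.18695322])) [0.43102454 0.03104272 0.02810046]
332 (np.float64(0.0), array([0.43111127, 0.01762374]), array([0.0281409 , 0.18559357]))
```

View pics/w5.png

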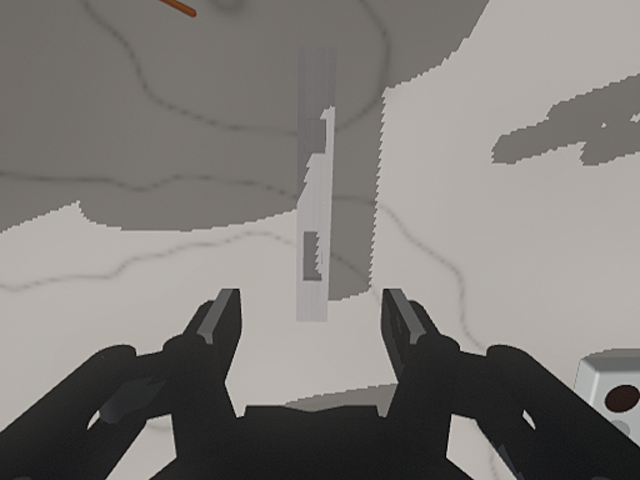

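The ruler lies flat, free, at (0.431, 0.018), yaw about 0°, long notch towards −y (312,255), so it's the right way round. Next I'll look at the seat with the same camera before picking the ruler up.

```bash
python3 - <<'E'
from h import *
import pickle
p,r=pose([.558,.245,.18],np.radians(93),np.radians(90),True)
robot.movep(p,r); robot.pause(.3)
d=cam("wrist"); pickle.dump(d,open("d6.pkl","wb")); print(get_state()["t"],get_state()["ee_pos"]-p)
P=cloud(d); v=P[...,2]
for lo,hi,n in((.035,.039,"low"),(.035,.062,"all"),(.056,.062,"up")):
    m=(v>lo)&(v<hi)&(P[...,0]>.40)&(P[...,0]<.62)&(P[...,1]>.15)&(P[...,1]<.40)
    q=P[m]
    if n=="low": q=q[q[:,0]>.535]
    print(n,len(q),fit_rect(q,3,0,1))
save("w6",cv2.resize(d["color"],(800,600),interpolation=cv2.INTER_CUBIC))
E
```

```text
16.05 [ 8.17402801e-05 -7.11248043e-04  1.78538615e-04]
low 4165 (np.float64(3.0000000000000004), array([0.5621564, 0.2759687]), array([0.02770582, 0.18684664]))
all 20234 (np.float64(3.0000000000000004), array([0.49721252, 0.27238229]), array([0.15626831, 0.18748819]))
up 10532 (np.float64(3.5), array([0.48364533, 0.27145867]), array([0.12968607, 0.18843031]))
```

View pics/w6.png

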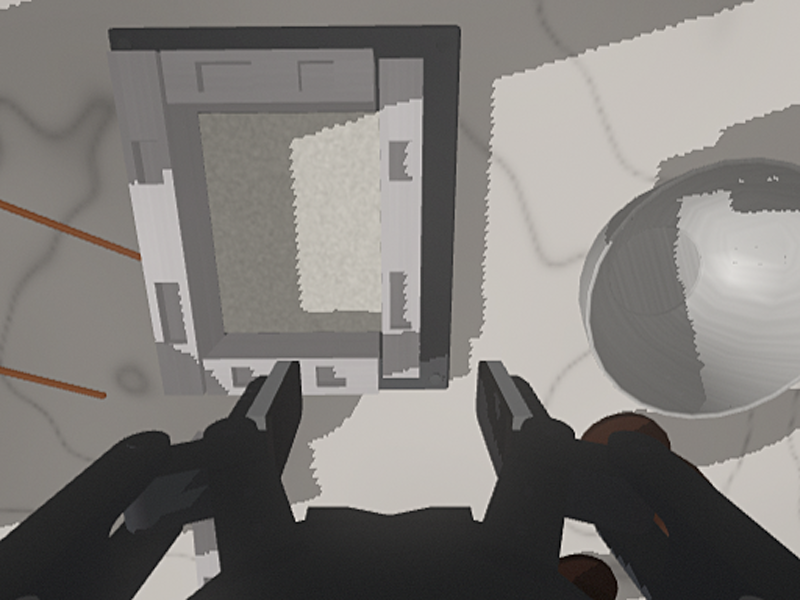

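The seat is clear: the lower open ruler runs from (379–422, 57) to (382–421, 378), short notch about (401,162), long notch about (399,301). I'll back-project these corners and the lying ruler's.

```bash
python3 - <<'E'
from h import *
import pickle
d=pickle.load(open("d6.pkl","rb")); w,_=pickle.load(open("d5.pkl","rb"))
def bp(d,U,V,s,z): return onplane(d,(U+.5)/s-.5,(V+.5)/s-.5,z)[:2]
def rep(n,d,c,s,z):
    a=np.array([bp(d,*k,s,z) for k in c]); far,near=(a[0]+a[1])/2,(a[2]+a[3])/2; v=far-near
    print(n,(a*1000).round(1).tolist(),"c",((far+near)/2*1000).round(1),"L",np.linalg.norm(v).round(4),"yaw",np.degrees(np.arctan2(-v[0],v[1])).round(2))
rep("seat",d,[(379,57),(422,57),(382,377.5),(421,377.5)],1.5625,.037)
rep("short",d,[(389,142),(413,142),(389,181),(413,181)],1.5625,.037)
rep("long",d,[(388,272),(411,272),(388,330),(411,330)],1.5625,.037)
rep("ruler",w,[(299.5,47),(335.5,47),(296.5,321),(327.5,321)],1.25,.029)
# edges from depth jumps: per-row extents of the two tops, then line fit of the middles
for n,D,lo,hi,xr,yr in(("seat",d,.034,.040,(.535,.60),(.17,.38)),("ruler",w,.025,.033,(.40,.46),(-.1,.13))):
    P=cloud(D); m=(P[...,2]>lo)&(P[...,2]<hi)&(P[...,0]>xr[0])&(P[...,0]<xr[1])&(P[...,1]>yr[0])&(P[...,1]<yr[1])
    L=[]
    for row in range(384):
        u=np.flatnonzero(m[row])
        if len(u)>8: L.append([(bp(D,u[0]-.5,row,1,(.037 if n=="seat" else .029))),(bp(D,u[-1]+.5,row,1,(.037 if n=="seat" else .029)))])
    L=np.array(L); wd=abs(L[:,1,0]-L[:,0,0]); ok=abs(wd-np.median(wd))<.0015; mid=L[ok].mean(1)
    k=np.polyfit(mid[:,1],mid[:,0],1); print(n,ok.sum(),np.median(wd),"yaw",-np.degrees(np.arctan(k[0])),"x at",np.polyval(k,[.018,.276]), "y",L[[0,-1],:,1].mean(1))
E
```

```text
seat [[547.2, 370.7], [570.3, 371.8], [557.5, 180.8], [583.2, 182.1]] c [564.6 276.3] L 0.1902 yaw 3.49
short [[554.8, 327.7], [568.3, 328.4], [555.9, 306.4], [569.7, 307.1]] c [562.2 317.4] L 0.0214 yaw 3.31
long [[557.9, 252.3], [572.0, 253.0], [559.8, 214.4], [574.5, 215.1]] c [566.1 233.7] L 0.038 yaw 3.25
ruler [[420.3, 112.3], [442.4, 112.7], [419.8, -76.4], [443.5, -75.9]] c [431.5  18.2] L 0.1887 yaw 0.08
seat 180 0.02394048655807718 yaw 3.2838081195270914 x at [0.57906095 0.56425792] y [0.36995215 0.18179026]
ruler 220 0.023925650261379244 yaw -0.0276616540959632 x at [0.43099731 0.43112187] y [ 0.1121804  -0.07647129]
```

```bash
python3 - <<'E'
from h import *
import pickle
p,r=pose([.4311,.018,.15],np.radians(90),np.radians(90),True)
robot.movep(p,r)
robot.move_l(p+[0,0,-.10],v=.15)
print(robot.move_l(p+[0,0,-.1225],v=.05,force_limit=8),get_state()["ee_pos"][2]-.155)
effector.command_gripper(0)
st=get_state(); print(st["t"],st["grip_width"],st["wrist_force"],st["moment"])
robot.move_l(p,v=.12); robot.pause(.3)
st=get_state(); print(st["t"],st["grip_width"],st["wrist_force"],st["moment"],st["ee_pos"])
d=cam("wrist"); s=cam("scene"); s2=cam("side"); pickle.dump((d,s,s2,st),open("d7.pkl","wb"))
for D in(s,s2):
    P=cloud(D).reshape(-1,3); m=(abs(P[:,0]-.431)<.016)&(abs(P[:,1]-.018)<.12)&(P[:,2]>.12)&(P[:,2]<.19); q=P[m]
    print([(round(y,2),np.percentile(q[abs(q[:,1]-y)<.005,2],90).round(3)) for y in np.arange(-.08,.121,.01) if (abs(q[:,1]-y)<.005).sum()>4])
save("w7",cv2.resize(d["color"],(640,480),interpolation=cv2.INTER_CUBIC))
E
```

```text
False 0.027312051854040592
18.9083 0.022844629875819086 [-2.61996611  0.56916202  5.9289768 ] [-0.00946484  0.31034725 -0.01306201]
20.3833 0.022512288016344407 [-0.58567136  0.01542616 -2.73784806] [-0.05801898 -0.02235047 -0.0042918 ] [0.43100565 0.01800163 0.30468316]
[(np.float64(-0.08), np.float64(0.152)), (np.float64(-0.07), np.float64(0.151)), (np.float64(-0.06), np.float64(0.153)), (np.float64(-0.05), np.float64(0.152)), (np.float64(-0.04), np.float64(0.151)), (np.float64(-0.03), np.float64(0.151)), (np.float64(-0.02), np.float64(0.151)), (np.float64(-0.01), np.float64(0.152)), (np.float64(-0.0), np.float64(0.153)), (np.float64(0.01), np.float64(0.18)), (np.float64(0.03), np.float64(0.151)), (np.float64(0.04), np.float64(0.148)), (np.float64(0.05), np.float64(0.151)), (np.float64(0.06), np.float64(0.152)), (np.float64(0.07), np.float64(0.152)), (np.float64(0.08), np.float64(0.151)), (np.float64(0.09), np.float64(0.151)), (np.float64(0.1), np.float64(0.152)), (np.float64(0.11), np.float64(0.152))]
[(np.float64(-0.08), np.float64(0.15)), (np.float64(-0.07), np.float64(0.152)), (np.float64(-0.06), np.float64(0.152)), (np.float64(-0.05), np.float64(0.152)), (np.float64(-0.04), np.float64(0.151)), (np.float64(-0.03), np.float64(0.151)), (np.float64(-0.02), np.float64(0.151)), (np.float64(-0.01), np.float64(0.152)), (np.float64(-0.0), np.float64(0.153)), (np.float64(0.01), np.float64(0.182)), (np.float64(0.02), np.float64(0.18)), (np.float64(0.03), np.float64(0.171)), (np.float64(0.06), np.float64(0.152)), (np.float64(0.07), np.float64(0.151)), (np.float64(0.1), np.float64(0.152)), (np.float64(0.11), np.float64(0.151))]
```

View pics/w7.png

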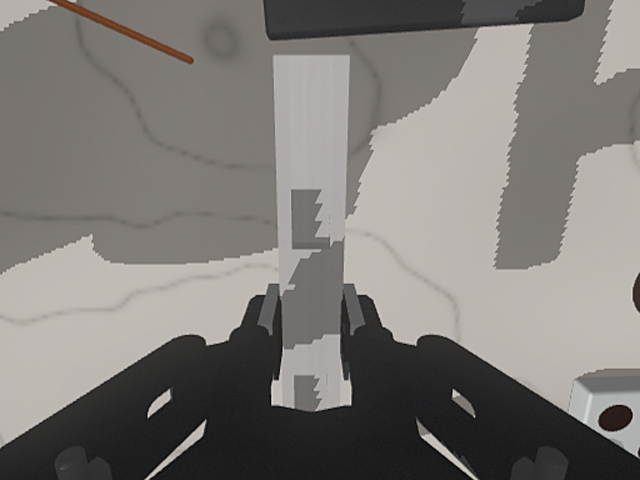

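It's gripped level, top at 0.1515 m as expected. Far-end corners are at (273,55) and (350,55), short notch about (308,218). I'll check those against the tool, then go above the seat and lower gently.

```bash
python3 - <<'E'
from h import *
import pickle
d,s,s2,st=pickle.load(open("d7.pkl","rb"))
f=lambda U,V:(onplane(d,(U+.5)/1.25-.5,(V+.5)/1.25-.5,.1515)[:2]*1000).round(1)
print("far end",f(273,55),f(350,55),"notch far",f(291.5,190),"near",f(291.5,248),"row y~230",f(279,230),f(344,230))
for g in((.5643,.276,.13),(.5643,.276,.05)): print(kinematics.ik(*pose(g,np.radians(93.3),np.radians(90),True)))
E
```

```text
far end [420.  112.6] [443.8 112.6] notch far [425.   70.8] near [424.7  49.9] row y~230 [420.4  56.6] [443.3  56.6]
[ 3.38579333e-01  5.67720270e-01 -4.49163796e-02  9.58159677e-01
  4.44089210e-16  1.85177979e+00]
[ 3.38579333e-01  6.48952130e-01 -1.32558944e-01  7.89285253e-01
  4.44089210e-16  1.85177979e+00]
```

```bash
cat > place.py <<'E'
from h import *
def target(dx,dy,z,yaw=3.3):
    a=np.radians(yaw); x=.5640+dx*np.cos(a)-dy*np.sin(a); y=.2759+dx*np.sin(a)+dy*np.cos(a)
    return pose([x,y,z],np.radians(90+yaw),np.radians(90),True)
def attempt(dx,dy,yaw=3.3,v=.015,fl=8):
    p,r=target(dx,dy,.0665,yaw); robot.move_l(p,r,v=.05)
    p,r=target(dx,dy,.0565,yaw); hit=robot.move_l(p,r,v=v,force_limit=fl)
    st=get_state(); print(dx,dy,yaw,hit,"gz",(st["ee_pos"][2]-.155).round(4),st["wrist_force"].round(1),st["moment"].round(2),round(st["t"],1)); return st["ee_pos"][2]-.155
E
python3 - <<'E'
from place import *
p,r=target(0,0,.13); robot.movep(p,r)
p,r=target(0,0,.075); robot.move_l(p,r,v=.12); robot.pause(.2)
print(get_state()["wrist_force"],get_state()["ee_pos"]-p)
attempt(0,0)
E
```

```text
[-0.09328865 -0.14602895 -2.03893781] [3.98755342e-04 4.55072002e-05 1.00048317e-03]
0 0 3.3 True gz 0.0579 [ 0.2 -0.6  5.3] [ 0.    0.08 -0.02] 23.3
```

Both lugs are in (0.6 mm above nominal). I'll press lightly to confirm, then release and check.

```bash
python3 - <<'E'
from place import *
import pickle
ee=get_state()["ee_pos"]
print(robot.move_l(ee-[0,0,.003],v=.01,force_limit=15)); st=get_state(); print("gz",st["ee_pos"][2]-.155,st["wrist_force"],st["moment"])
effector.command_gripper(.05); robot.pause(.2)
ee=get_state()["ee_pos"]; robot.move_l(ee+[0,0,.06],v=.1)
ee=get_state()["ee_pos"]; robot.move_l(ee+[-.006,-.03,.07],v=.15); robot.pause(.3)
d=cam("wrist"); s=cam("scene"); s2=cam("side"); print(get_state()["t"])
pickle.dump((d,s,s2),open("d8.pkl","wb"))
a=np.radians(3.3)
for n,D in(("w",d),("sc",s),("si",s2)):
    P=cloud(D).reshape(-1,3)-[.5640,.2759,0]; X=P[:,0]*np.cos(a)+P[:,1]*np.sin(a); Y=-P[:,0]*np.sin(a)+P[:,1]*np.cos(a)
    o=[]
    for y in(-.085,-.07,-.06,-.015,0,.015,.06,.07,.085):
        m=(abs(X)<.009)&(abs(Y-y)<.006)&(P[:,2]<.08)&(P[:,2]>.03)
        if m.sum()>4: o.append((y,np.median(P[m,2]*1000).round(1)))
    m=(abs(X+.134)<.009)&(abs(Y)<.09)&(P[:,2]<.08)&(P[:,2]>.055); print(n,o,"opposite",np.median(P[m,2]).round(4))
save("w8",cv2.resize(d["color"],(400,300),interpolation=cv2.INTER_AREA),cv2.resize(s["color"][150:240,280:400],(400,300),interpolation=cv2.INTER_CUBIC))
E
```

```text
True
gz 0.05792737562078096 [-0.46688594 -0.18127947  5.69294075] [-0.06240966  0.10593082 -0.031401  ]
25.9833
w [(-0.085, np.float64(58.1)), (-0.07, np.float64(58.1)), (-0.06, np.float64(56.2)), (-0.015, np.float64(58.1)), (0, np.float64(58.1)), (0.015, np.float64(58.0)), (0.06, np.float64(58.2)), (0.07, np.float64(58.2)), (0.085, np.float64(58.2))] opposite 0.0581
sc [(-0.085, np.float64(58.1)), (-0.07, np.float64(57.9)), (-0.06, np.float64(56.3)), (-0.015, np.float64(58.9)), (0, np.float64(58.4)), (0.015, np.float64(57.9)), (0.06, np.float64(58.2)), (0.07, np.float64(57.7)), (0.085, np.float64(57.5))] opposite 0.0587
si [(-0.085, np.float64(58.7)), (-0.07, np.float64(58.2)), (-0.06, np.float64(58.2)), (-0.015, np.float64(58.4)), (0, np.float64(57.3)), (0.015, np.float64(58.7)), (0.06, np.float64(57.9)), (0.07, np.float64(58.1)), (0.085, np.float64(58.7))] opposite 0.0585
```

View pics/w8.png

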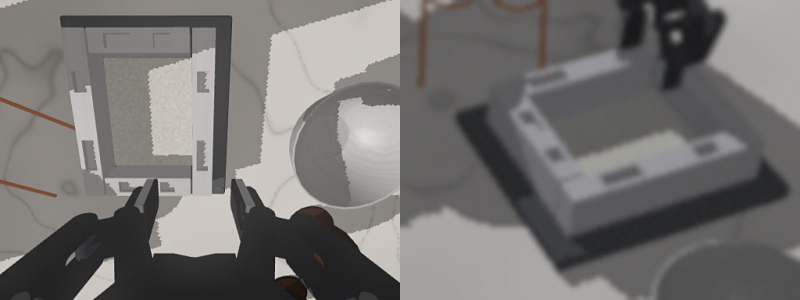

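The ruler is level and flush with the opposite upper ruler (58.1 mm in the same view), fully home, and everything else is in place. I'll hand in.

```bash
python3 - <<'E'
from h import *
print(get_state()["t"],get_state()["wrist_force"]); robot.finish_job()
E
```

```text
25.9833 [ 0.20600422 -0.96500496  0.05668113]
the job is handed in; nothing more can be done
```

The long lugged ruler is stacked on the open side of the frame with both lugs home, and the job was handed in at 26 s of the 64 s allowed. I drew it out of the middle socket, laid it flat on its lugs on the bare worktop and let go. Then I gripped it again from above and stacked it with the long lug towards −y.

**Last checks:**
- **Level and home:** the wrist camera puts its top at 58.1–58.2 mm, apart from one 56.2 mm reading at the edge of the long notch on its top. The ruler opposite reads 58.1 mm in the same view. The other two cameras agree within about 1 mm.
- **Surroundings:** the gripper was open and clear at hand-in. The frame, bowl and glasses looked undisturbed in the last pictures; I did not check the stand, its other bars, the mould, the eggs or the spatula again one by one.

**What disagreed:**
- **First lay-down:** the ruler had tipped about 9° in the first grip, so it touched the worktop 12 mm early. I lifted it, corrected the tilt and set it down level before letting go.
- **Resting place:** it lay about 2 cm further along y than I had expected, so I used the measured position for the second grip.
- **Final press:** the grip height stopped about 0.6 mm above nominal, at roughly 8 N of contact and no lower under a further 15 N limit. That fits the ruler being home, because it would have ridden 7 mm high otherwise.

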